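# Load the parcel scale's ballast carrier and snap it shut

## Task

Load the parcel scale's ballast carrier: slide every zinc slide weight on the bench into the channel from its open end, pushed fully home in one closed row against the closed end, and slide the keeper (the one with the round knob) in behind them, up against the last weight. Only when the whole row is in, press down every one of the five snap tabs around the carrier's rim until it is fully engaged. Leave the hammer where it lies.

Things in the scene. Friction and masses are not known exactly. Their poses are not given: they have to be found in the camera images.
- carrier: fixed waxed aluminium ballast carrier of a parcel scale. Origin on the bench below the channel's centre line; its x runs along the channel from open to closed end. Base plate x -175 to +210 mm, y -68 to +68, its top (the sliding floor) 10 mm above the bench. From x -175 to -105 this floor is a bare apron before the mouth; channel x -105 to +165, where nothing enters from above
- mouth (a point): centre of the channel's open end, on the sliding floor (carrier x -105 mm). The channel is 60 mm wide inside; two lips overhang it, leaving a 32 mm slit: undersides 23 mm, tops 29 mm above the bench. Feet go under the lips, blocks stand up through the slit. Low guides (20 mm above the bench) flare out over the last 30 mm before the mouth, 72 mm apart at their outer ends
- home (a point): middle of the inner face of the closed end, on the sliding floor (carrier x +165 mm; the end wall's top is 36 mm above the bench). Pushed home, the first weight's origin lies 25 mm before it, each next weight's 50 mm farther back towards the mouth, the keeper's 55 mm behind the last weight's
- keeper: zinc keeper: flat foot 60 mm along its x, 54 mm along y, 10 mm thick; upright post on it 30 mm (x) by 26 mm (y) from 10 to 70 mm height, gripped across y, with a round knob of 24 mm diameter on top, 90 mm high in all. About 0.32 kg. Origin: centre of the foot's underside, z up. Its x goes along the channel, either way round
- weight0: zinc slide weight (all alike, two to four are present): flat foot 50 mm along its x, 54 mm along y, 10 mm thick, with a plain upright block on it, 44 mm (x) by 26 mm (y), from 10 to 70 mm height, gripped across y. About 0.4 kg. Origin: centre of the foot's underside, z up. Its x goes along the channel, either way round
- weight1: zinc slide weight (all alike, two to four are present): flat foot 50 mm along its x, 54 mm along y, 10 mm thick, with a plain upright block on it, 44 mm (x) by 26 mm (y), from 10 to 70 mm height, gripped across y. About 0.4 kg. Origin: centre of the foot's underside, z up. Its x goes along the channel, either way round
- weight2: zinc slide weight (all alike, two to four are present): flat foot 50 mm along its x, 54 mm along y, 10 mm thick, with a plain upright block on it, 44 mm (x) by 26 mm (y), from 10 to 70 mm height, gripped across y. About 0.4 kg. Origin: centre of the foot's underside, z up. Its x goes along the channel, either way round
- weight3: zinc slide weight (all alike, two to four are present): flat foot 50 mm along its x, 54 mm along y, 10 mm thick, with a plain upright block on it, 44 mm (x) by 26 mm (y), from 10 to 70 mm height, gripped across y. About 0.4 kg. Origin: centre of the foot's underside, z up. Its x goes along the channel, either way round
- tab0 (a joint): travel (m) of a steel snap tab on the carrier's rim, at carrier x = -45, y = +52 mm: 0 up, 0.008 fully down. It is pushed straight down, resists with about 6 N (rigid at the end of its travel) and stays where it is left
- tab0_top (a point): middle of the top face (28 by 22 mm, long side along carrier x) of that snap tab (tab0); 34 mm above the bench when up, 26 mm when fully down
- tab1 (a joint): travel (m) of a steel snap tab on the carrier's rim, at carrier x = +100, y = +52 mm: 0 up, 0.008 fully down. It is pushed straight down, resists with about 6 N (rigid at the end of its travel) and stays where it is left
- tab1_top (a point): middle of the top face (28 by 22 mm, long side along carrier x) of that snap tab (tab1); 34 mm above the bench when up, 26 mm when fully down
- tab2 (a joint): travel (m) of a steel snap tab on the carrier's rim, beyond the closed end, at carrier x = +190, y = 0 mm: 0 up, 0.008 fully down. It is pushed straight down, resists with about 6 N (rigid at the end of its travel) and stays where it is left
- tab2_top (a point): middle of the top face (28 by 22 mm, long side along carrier x) of that snap tab (tab2); 34 mm above the bench when up, 26 mm when fully down
- tab3 (a joint): travel (m) of a steel snap tab on the carrier's rim, at carrier x = +100, y = -52 mm: 0 up, 0.008 fully down. It is pushed straight down, resists with about 6 N (rigid at the end of its travel) and stays where it is left
- tab3_top (a point): middle of the top face (28 by 22 mm, long side along carrier x) of that snap tab (tab3); 34 mm above the bench when up, 26 mm when fully down
- tab4 (a joint): travel (m) of a steel snap tab on the carrier's rim, at carrier x = -45, y = -52 mm: 0 up, 0.008 fully down. It is pushed straight down, resists with about 6 N (rigid at the end of its travel) and stays where it is left
- tab4_top (a point): middle of the top face (28 by 22 mm, long side along carrier x) of that snap tab (tab4); 34 mm above the bench when up, 26 mm when fully down
- hammer: ball-peen hammer lying loose beyond the work, about 300 mm long; not needed. Origin under its middle
There are look-alikes about, which are no part of the job. What is shaped like the weight3 but red is not meant. What is shaped like the weight0 but brown is not meant.

How it is judged (in metres and radians):
On the way, in this order (a step that is already met when the one before it is completed fails the run):
1. all present weights and then the keeper stand in the channel in one closed row against the closed end, all tabs still up (y of weight0 in the frame of carrier between -0.006 and 0.006 m and z of weight0 in the frame of carrier between 0.006 and 0.014 m and angle between each of weight0, weight1, weight2, weight3, keeper's own z axis and vertical below 0.12 rad and y of weight1 in the frame of carrier between -0.006 and 0.006 m and z of weight1 in the frame of carrier between 0.006 and 0.014 m and y of weight2 in the frame of carrier between -0.006 and 0.006 m and z of weight2 in the frame of carrier between 0.006 and 0.014 m and y of weight3 in the frame of carrier between -0.006 and 0.006 m and z of weight3 in the frame of carrier between 0.006 and 0.014 m and y of keeper in the frame of carrier between -0.006 and 0.006 m and z of keeper in the frame of carrier between 0.006 and 0.014 m and (x of weight0 in the frame of carrier between 0.134 and 0.146 m or x of weight0 in the frame of carrier between 0.084 and 0.096 m or x of weight0 in the frame of carrier between 0.034 and 0.046 m or x of weight0 in the frame of carrier between -0.016 and -0.004 m) and (x of weight1 in the frame of carrier between 0.134 and 0.146 m or x of weight1 in the frame of carrier between 0.084 and 0.096 m or x of weight1 in the frame of carrier between 0.034 and 0.046 m or x of weight1 in the frame of carrier between -0.016 and -0.004 m) and (x of weight2 in the frame of carrier between 0.134 and 0.146 m or x of weight2 in the frame of carrier between 0.084 and 0.096 m or x of weight2 in the frame of carrier between 0.034 and 0.046 m or x of weight2 in the frame of carrier between -0.016 and -0.004 m) and (x of weight3 in the frame of carrier between 0.134 and 0.146 m or x of weight3 in the frame of carrier between 0.084 and 0.096 m or x of weight3 in the frame of carrier between 0.034 and 0.046 m or x of weight3 in the frame of carrier between -0.016 and -0.004 m) and (not (x of weight0 in the frame of carrier between 0.084 and 0.096 m or x of weight1 in the frame of carrier between 0.084 and 0.096 m or x of weight2 in the frame of carrier between 0.084 and 0.096 m or x of weight3 in the frame of carrier between 0.084 and 0.096 m) or (x of weight0 in the frame of carrier between 0.134 and 0.146 m or x of weight1 in the frame of carrier between 0.134 and 0.146 m or x of weight2 in the frame of carrier between 0.134 and 0.146 m or x of weight3 in the frame of carrier between 0.134 and 0.146 m)) and (not (x of weight0 in the frame of carrier between 0.034 and 0.046 m or x of weight1 in the frame of carrier between 0.034 and 0.046 m or x of weight2 in the frame of carrier between 0.034 and 0.046 m or x of weight3 in the frame of carrier between 0.034 and 0.046 m) or (x of weight0 in the frame of carrier between 0.084 and 0.096 m or x of weight1 in the frame of carrier between 0.084 and 0.096 m or x of weight2 in the frame of carrier between 0.084 and 0.096 m or x of weight3 in the frame of carrier between 0.084 and 0.096 m)) and (not (x of weight0 in the frame of carrier between -0.016 and -0.004 m or x of weight1 in the frame of carrier between -0.016 and -0.004 m or x of weight2 in the frame of carrier between -0.016 and -0.004 m or x of weight3 in the frame of carrier between -0.016 and -0.004 m) or (x of weight0 in the frame of carrier between 0.034 and 0.046 m or x of weight1 in the frame of carrier between 0.034 and 0.046 m or x of weight2 in the frame of carrier between 0.034 and 0.046 m or x of weight3 in the frame of carrier between 0.034 and 0.046 m)) and ((x of keeper in the frame of carrier between 0.029 and 0.041 m and (x of weight0 in the frame of carrier between 0.084 and 0.096 m or x of weight1 in the frame of carrier between 0.084 and 0.096 m or x of weight2 in the frame of carrier between 0.084 and 0.096 m or x of weight3 in the frame of carrier between 0.084 and 0.096 m)) or (x of keeper in the frame of carrier between -0.021 and -0.009 m and (x of weight0 in the frame of carrier between 0.034 and 0.046 m or x of weight1 in the frame of carrier between 0.034 and 0.046 m or x of weight2 in the frame of carrier between 0.034 and 0.046 m or x of weight3 in the frame of carrier between 0.034 and 0.046 m)) or (x of keeper in the frame of carrier between -0.071 and -0.059 m and (x of weight0 in the frame of carrier between -0.016 and -0.004 m or x of weight1 in the frame of carrier between -0.016 and -0.004 m or x of weight2 in the frame of carrier between -0.016 and -0.004 m or x of weight3 in the frame of carrier between -0.016 and -0.004 m))) and value of joint each of tab0, tab1, tab2, tab3, tab4 below 0.004 m), for 0.2 s.
2. all five snap tabs are pressed down (value of joint each of tab0, tab1, tab2, tab3, tab4 above 0.006 m), for 0.2 s.
At the end, for the whole second after the job is handed in: every weight present stands in the channel within 6 mm of its place in a closed row against the closed end, the keeper directly behind the last weight (within 6 mm), all upright and at rest, and all five tabs are pressed at least 6 of their 8 mm (all of step 2 and y of weight0 in the frame of carrier between -0.006 and 0.006 m and z of weight0 in the frame of carrier between 0.006 and 0.014 m and angle between each of weight0, weight1, weight2, weight3, keeper's own z axis and vertical below 0.12 rad and y of weight1 in the frame of carrier between -0.006 and 0.006 m and z of weight1 in the frame of carrier between 0.006 and 0.014 m and y of weight2 in the frame of carrier between -0.006 and 0.006 m and z of weight2 in the frame of carrier between 0.006 and 0.014 m and y of weight3 in the frame of carrier between -0.006 and 0.006 m and z of weight3 in the frame of carrier between 0.006 and 0.014 m and y of keeper in the frame of carrier between -0.006 and 0.006 m and z of keeper in the frame of carrier between 0.006 and 0.014 m and (x of weight0 in the frame of carrier between 0.134 and 0.146 m or x of weight0 in the frame of carrier between 0.084 and 0.096 m or x of weight0 in the frame of carrier between 0.034 and 0.046 m or x of weight0 in the frame of carrier between -0.016 and -0.004 m) and (x of weight1 in the frame of carrier between 0.134 and 0.146 m or x of weight1 in the frame of carrier between 0.084 and 0.096 m or x of weight1 in the frame of carrier between 0.034 and 0.046 m or x of weight1 in the frame of carrier between -0.016 and -0.004 m) and (x of weight2 in the frame of carrier between 0.134 and 0.146 m or x of weight2 in the frame of carrier between 0.084 and 0.096 m or x of weight2 in the frame of carrier between 0.034 and 0.046 m or x of weight2 in the frame of carrier between -0.016 and -0.004 m) and (x of weight3 in the frame of carrier between 0.134 and 0.146 m or x of weight3 in the frame of carrier between 0.084 and 0.096 m or x of weight3 in the frame of carrier between 0.034 and 0.046 m or x of weight3 in the frame of carrier between -0.016 and -0.004 m) and (not (x of weight0 in the frame of carrier between 0.084 and 0.096 m or x of weight1 in the frame of carrier between 0.084 and 0.096 m or x of weight2 in the frame of carrier between 0.084 and 0.096 m or x of weight3 in the frame of carrier between 0.084 and 0.096 m) or (x of weight0 in the frame of carrier between 0.134 and 0.146 m or x of weight1 in the frame of carrier between 0.134 and 0.146 m or x of weight2 in the frame of carrier between 0.134 and 0.146 m or x of weight3 in the frame of carrier between 0.134 and 0.146 m)) and (not (x of weight0 in the frame of carrier between 0.034 and 0.046 m or x of weight1 in the frame of carrier between 0.034 and 0.046 m or x of weight2 in the frame of carrier between 0.034 and 0.046 m or x of weight3 in the frame of carrier between 0.034 and 0.046 m) or (x of weight0 in the frame of carrier between 0.084 and 0.096 m or x of weight1 in the frame of carrier between 0.084 and 0.096 m or x of weight2 in the frame of carrier between 0.084 and 0.096 m or x of weight3 in the frame of carrier between 0.084 and 0.096 m)) and (not (x of weight0 in the frame of carrier between -0.016 and -0.004 m or x of weight1 in the frame of carrier between -0.016 and -0.004 m or x of weight2 in the frame of carrier between -0.016 and -0.004 m or x of weight3 in the frame of carrier between -0.016 and -0.004 m) or (x of weight0 in the frame of carrier between 0.034 and 0.046 m or x of weight1 in the frame of carrier between 0.034 and 0.046 m or x of weight2 in the frame of carrier between 0.034 and 0.046 m or x of weight3 in the frame of carrier between 0.034 and 0.046 m)) and ((x of keeper in the frame of carrier between 0.029 and 0.041 m and (x of weight0 in the frame of carrier between 0.084 and 0.096 m or x of weight1 in the frame of carrier between 0.084 and 0.096 m or x of weight2 in the frame of carrier between 0.084 and 0.096 m or x of weight3 in the frame of carrier between 0.084 and 0.096 m)) or (x of keeper in the frame of carrier between -0.021 and -0.009 m and (x of weight0 in the frame of carrier between 0.034 and 0.046 m or x of weight1 in the frame of carrier between 0.034 and 0.046 m or x of weight2 in the frame of carrier between 0.034 and 0.046 m or x of weight3 in the frame of carrier between 0.034 and 0.046 m)) or (x of keeper in the frame of carrier between -0.071 and -0.059 m and (x of weight0 in the frame of carrier between -0.016 and -0.004 m or x of weight1 in the frame of carrier between -0.016 and -0.004 m or x of weight2 in the frame of carrier between -0.016 and -0.004 m or x of weight3 in the frame of carrier between -0.016 and -0.004 m))) and linear speed of each of weight0, weight1, weight2, weight3, keeper below 0.02 m/s); the robot touches nothing.
It fails at once if the hammer is moved more than 40 mm (distance of hammer from where it was at the start of the episode above 0.04 m).
Of weight0, weight1, weight2, weight3 only 2 to 4 are there at a start; the rules pass over those that are not, and their reading is None.
At some moment in a run one of weight0, weight1, weight2, weight3, keeper may be knocked a few centimetres aside while the robot is not near it.
Once in a run the grip may slacken for a moment while it holds something.
It also fails if it takes over 210 s, if anything falls off the work surface, if the arm or the gripper's body presses on something with over 40 N, if the wrist force passes 120 N, or if a joint passes its speed limit or range.

## Robot

A 7-joint arm with a two-finger parallel gripper is mounted at the origin on the work surface. World frame = base frame: x ahead of the robot, y to its left, z up, the work surface at z = 0. Lengths are in mm, angles in rad, forces in N, time in s.
With the tool pointing down it reaches from about 425 to 950 mm from the base axis. Payload 16.7 kg.
Tool frame: the origin (TCP) lies midway between the tips of the shut fingers; the grasp point (between the pads) lies 19 mm behind it; z points along the fingers, y is the line along which they close (so a half turn about z gives the same grasp; the last joint's range is limited). The gripper opens to 94 mm and grips with 3 to 60 N. Pads are 16 mm wide; open, the fingers measure 119 mm over their backs; the gripper's body (75 mm by 177 mm) begins 78 mm behind the grasp point.
Start: joints at [-1.407, 0.426, 0.074, 1.606, -0.034, 1.111, -0.067], TCP at [208.359, 641.997, 205.467] pointing down, gripper open.
Joint ranges: [-2.85, 2.85], [-0.5, 2.14], [-1.23, 1.37], [0.21, 2.46], [-1.02, 4.16], [0.16, 2.05], [-2.73, 2.73]. Speed limits (rad/s): [1.89, 1.89, 2.39, 2.39, 3.01, 3.01, 3.01].

## Interface

Orientations are given as a 3x3 rotation matrix whose columns are the frame's x, y, z axes.
In Python, from station import robot gives the robot as it stands. Calls block until the motion is done:
- robot.move_to(position, orientation): joint-space move of the TCP to a pose.
- robot.move_linear(position, frame=None, speed=150, until_force=None): straight line of the TCP; frame=None keeps the orientation; speed is the mean speed in mm/s. With until_force (N) it stops when the force on the tool has changed by that much, and returns True; else False.
- robot.movej(angles): joint-space move.
- robot.ungrasp() and robot.grasp(): open the fingers fully, or close them until they stop; the grip force is fixed at half the most.
- robot.dwell(seconds).
- robot.solve_ik(position, orientation): joint angles nearest the present ones, or None.
- robot.read_state(): the state.
- robot.capture(name): name is "scene" or "side" or "wrist"; returns a dict with "color" (384x512x3 uint8, red, green, blue), "depth" (384x512 float32, mm along the optical axis (not along the pixel's ray), 0 where there is no reading), "fx", "fy", "cx", "cy" (pixels), "R" (3x3) and "t" (3): a world point X has camera coordinates R X + t; the wrist camera has in their place "hand_eye" (4x4, takes a point from camera to tool coordinates, whose origin is the TCP and whose axes are the flange's). Camera axes: x right, y down, z forward; pixel columns grow to the right and rows downward; lengths in mm; the calibration is good to about 2 mm. A picture is of the moment at which its call begins: read the wrist's pose just before it.
A pose or a line that the arm cannot do raises robot.IKError and nothing moves.
- robot.sign_off(): hands the job in; it is judged then, once.
The state is a dict: "t": time; "qpos": joint angles; "dq": joint speeds; "joint_efforts": joint torques, N m; "tcp_pos": TCP position; "tool_rot": TCP orientation; "ft_force": force on the tool from outside, world axes, zero at the start; "moment": the same for the moment, N m; "finger_gap": opening from 0.0 (shut) to 1.0 (fully open); "gripper_force": force on a finger pad.
Only numpy, scipy, OpenCV 4.12 (cv2) and the standard library are available. Lean on these libraries where they do the work, as an engineer would, in place of code of your own. Each camera call takes 0.05 s, during which the arm holds its last target. There are 200 camera calls.

## Working session

There is one attempt and no reset: what is moved stays moved. The work goes in short steps, each a Python script; the robot and the scene stay as the last script left them, time stands still between calls to the robot, and variables do not carry over. Pictures are saved under pics/ and viewed, at most 14 in all, crops included, and the job is handed in when it is done.

```bash
ls; mkdir -p pics; python3 - <<'E'
from station import robot
import cv2,numpy as np,pickle
a={n:robot.capture(n) for n in("scene","side","wrist")}
a['state']=robot.read_state()
pickle.dump(a,open('a.pkl','wb'))
print(a['state'])
for n in("scene","side"):
    print(n,a[n]['R'],a[n]['t'],a[n]['fx'],a[n]['cx'],a[n]['cy'])
    cv2.imwrite(f'pics/{n}0.png',cv2.resize(a[n]['color'][:,:,::-1],(800,600),interpolation=cv2.INTER_CUBIC))
print(a['wrist']['hand_eye'])
E
```

```text
pics
{'t': 0.15, 'qpos': array([-1.4065103 ,  0.42658032,  0.07386718,  1.60646111, -0.0340755 ,
        1.11081587, -0.06704452]), 'dq': array([ 0.00277723, -0.00145997, -0.00012292, -0.00077344,  0.00057407,
       -0.00043864, -0.00083698]), 'joint_efforts': array([ 6.53731739e-03, -9.36289501e+01,  3.67078699e+00, -4.54409695e+01,
       -4.85644571e-02,  1.81580870e-02,  4.07848586e-05]), 'tcp_pos': array([208.27680541, 641.69665016, 204.9416864 ]), 'tool_rot': array([[-9.51179309e-01,  3.08638740e-01, -2.23287450e-04],
       [ 3.08638808e-01,  9.51178808e-01, -9.80399410e-04],
       [-9.02029484e-05, -1.00145081e-03, -9.99999494e-01]]), 'ft_force': array([-0.32231064, -0.22930993,  0.3072656 ]), 'moment': array([-0.07685449, -0.05168965,  0.04416752]), 'gripper_force': 0.0, 'finger_gap': 0.997934857333586}
scene [[ 0.65879121  0.75219191  0.01419434]
 [ 0.41753861 -0.3498673  -0.83860263]
 [-0.62582398  0.55839072 -0.54455867]] [-363.18003562 -245.67588506 1497.25544305] 399.2109204933232 253.39626991331414 197.57071784010355
side [[ 0.99798787 -0.0630031  -0.00712851]
 [-0.04557376 -0.63461177 -0.77148618]
 [ 0.04408219  0.77025873 -0.63620614]] [-604.53881334   33.18109118 1098.68578393] 396.3569237891061 251.51907047728747 190.96917416230906
[[ 5.29573815e-04 -9.59957699e-01 -2.80144490e-01  8.00441547e+01]
 [ 9.99999669e-01  6.81580004e-04 -4.45178606e-04 -5.78750303e-01]
 [ 6.18293513e-04 -2.80144161e-01  9.59957742e-01 -1.79364445e+02]
 [ 0.00000000e+00  0.00000000e+00  0.00000000e+00  1.00000000e+00]]
```

View pics/scene0.png

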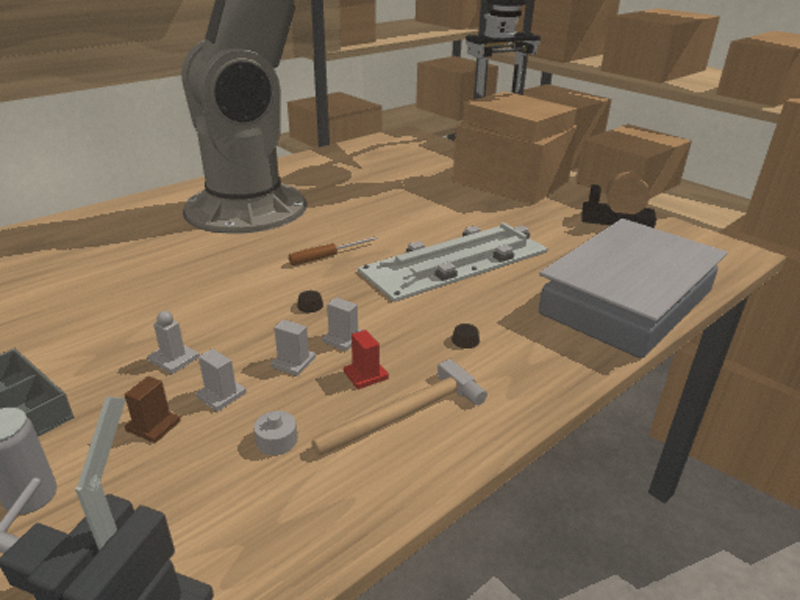

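View pics/side0.png

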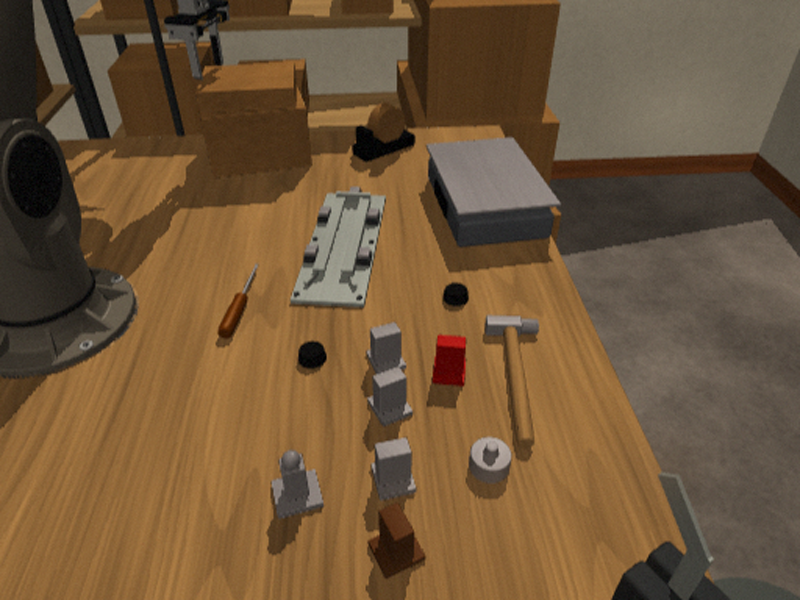

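Scene picture (800-scale): grey weights at (218,380), (293,346) and (342,322), and the keeper with its round ball knob at (168,342). The look-alikes are red (366,360), brown (150,408) and a round poise (275,432), none of which are wanted. The carrier runs from its mouth near (385,285) to its closed end near (525,240), and the hammer is at (400,410). Next I'll localise from depth and confirm with one crop.

```bash
cat > h.py <<'E'
import numpy as np,cv2
from station import robot
def cloud(c,st=None):
    d=c['depth'].astype(float);v,u=np.indices(d.shape)
    P=np.stack([(u-c['cx'])/c['fx']*d,(v-c['cy'])/c['fy']*d,d],-1)
    if 'R' in c: W=(P-c['t'])@c['R']
    else:
        H=c['hand_eye'];W=(P@H[:3,:3].T+H[:3,3])@st['tool_rot'].T+st['tcp_pos']
    W[d<=0]=np.nan
    return W
E
python3 - <<'E'
import pickle;from h import *
a=pickle.load(open('a.pkl','rb'))
for n in('scene','side'):
    c=a[n];W=cloud(c);z=W[...,2]
    m=((z>52)&(z<95)&(W[...,0]>200)&(W[...,0]<950)&(abs(W[...,1])<700)).astype(np.uint8)
    k,l,s,_=cv2.connectedComponentsWithStats(m)
    for i in range(1,k):
        if s[i,4]<15: continue
        p=W[l==i];t=p[p[:,2]>np.nanmax(p[:,2])-5]
        print(n,s[i,:5],t.mean(0).round(),'zmax',p[:,2].max().round(),c['color'][l==i].mean(0).round(),cv2.minAreaRect(t[:,:2].astype(np.float32)))
    # carrier plate
    m=((z>5)&(z<40)&(W[...,0]>400)&(W[...,0]<900)&(abs(W[...,1])<600)).astype(np.uint8)
    k,l,s,_=cv2.connectedComponentsWithStats(m)
    for i in range(1,k):
        if s[i,4]<150: continue
        p=W[l==i]; print(' low',s[i],cv2.minAreaRect(p[:,:2].astype(np.float32)))
c=a['side']['color'];cv2.imwrite('pics/crop.png',cv2.resize(c[195:375,160:330,::-1],None,fx=3.3,fy=3.3,interpolation=cv2.INTER_CUBIC)[:600])
E
```

```text
scene [290  94  73  25 765] [346. 546.  92.] zmax 95.0 [104.  83.  60.] ((350.0583190917969, 551.616943359375), (280.72210693359375, 131.1140594482422), 42.86554718017578)
scene [388 116  28  17 321] [637. 610.  92.] zmax 95.0 [103.  82.  61.] ((636.3746948242188, 610.7127075195312), (80.46691131591797, 24.38992691040039), 19.971590042114258)
scene [377 118   8  12  72] [574. 584.  76.] zmax 79.0 [46. 40. 35.] ((572.629638671875, 584.3140258789062), (18.3371524810791, 51.39793395996094), 38.076324462890625)
scene [ 345  140  121   75 5135] [839. 308.  90.] zmax 93.0 [141. 137. 133.] ((831.904052734375, 318.777099609375), (209.59552001953125, 313.91937255859375), 5.813951015472412)
scene [209 190  20  15 207] [ 587. -149.   70.] zmax 73.0 [129. 123. 118.] ((585.3447875976562, -148.15731811523438), (43.52238845825195, 26.421720504760742), 14.352368354797363)
scene [ 98 199  18  18 217] [ 458. -389.   88.] zmax 91.0 [123. 116. 110.] ((458.5463562011719, -390.09722900390625), (17.046215057373047, 15.20751953125), 46.493804931640625)
scene [176 204  21  16 235] [ 588. -248.   70.] zmax 73
[... 5780 characters left out ...]
), (55.50701141357422, 49.947975158691406), 78.74078369140625)
 low [235 251  29  20 348] ((584.1500854492188, -248.58226013183594), (49.69247817993164, 55.73450469970703), 23.74002456665039)
 low [300 279  28  29 574] ((714.0980224609375, -362.02520751953125), (55.0476188659668, 54.69340896606445), 52.16543197631836)
 low [237 295  30  24 405] ((581.4559326171875, -374.18939208984375), (49.70853042602539, 54.283180236816406), 10.691841125488281)
 low [174 300  33  31 592] ((453.703125, -388.687255859375), (59.78681182861328, 54.965702056884766), 13.399438858032227)
 low [236 338  36  31 501] ((579.0039672851562, -476.0527648925781), (54.43717575073242, 51.18614196777344), 22.31453514099121)
```

View pics/crop.png

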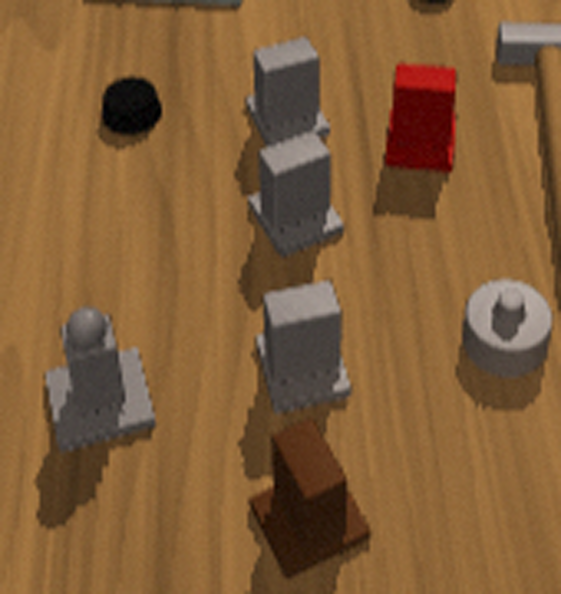

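The crop confirms three grey weights at crop (287,85), (297,190) and (303,340), and the keeper with its ball knob at (95,375). Red (422,115) and brown (310,495) are excluded by colour, and the round poise (508,325) by shape. Now I'll look at the carrier from above with two opposite yaws, so that hand-eye bias cancels.

```bash
cat >> h.py <<'E'
def ori(deg):  # tool down, closing line (tool y) at heading deg
    a=np.radians(deg);c,s=np.cos(a),np.sin(a)
    return np.array([[-s,c,0],[c,s,0],[0,0,-1.]])
E
sed -i 's/return np.array(\[\[-s,c,0\],\[c,s,0\],\[0,0,-1.\]\])/return np.array([[-s,c,0],[c,s,0],[0,0,-1.]])/' h.py
python3 - <<'E'
import pickle;from h import *
print(ori(72), np.linalg.det(ori(72)))
out=[]
for nm,p,phis in [('car',(519,191,300),(170.7,-9.3)),('W1',(584,-148,34),(105,-75)),('W3',(583,-373,34),(100,-80)),('K',(455,-388,34),(102,-78)),('mouth',(495,50,42),(170.7,-9.3)),('home',(540,315,42),(170.7,-9.3)),('tab2',(545,365,42),(170.7,-9.3))]:
    for f in phis:
        q=robot.solve_ik(p,ori(f));print(nm,f,None if q is None else np.round(q,2))
for f in (170.7,-9.3):
    u=np.array([np.cos(np.radians(f+90)),np.sin(np.radians(f+90))])
    try: robot.move_to((519,191,300),ori(f))
    except robot.IKError as e: print(f,e);continue
    st=robot.read_state();c=robot.capture('wrist');out.append((st,c))
    print(f,st['tcp_pos'],st['t'],c['fx'])
    cv2.imwrite(f'pics/w{len(out)}.png',c['color'][:,:,::-1])
pickle.dump(out,open('w.pkl','wb'))
E
```

```text
[[-0.95105652  0.30901699  0.        ]
 [ 0.30901699  0.95105652  0.        ]
 [ 0.          0.         -1.        ]] 0.9999999999999999
car 170.7 [-0.62  0.15  0.18  1.77 -0.03  1.22  2.54]
car -9.3 [-1.03  0.16  0.64  1.79 -0.1   1.22 -0.52]
W1 105 [-0.23  0.56  0.48  1.93 -0.37  0.74  2.31]
W1 -75 [-0.5   0.71  0.89  1.94 -0.73  0.85 -0.52]
W3 100 [ 0.01  0.75  0.7   1.72 -0.59  0.9   2.7 ]
W3 -80 [-0.08  0.81  0.85  1.72 -0.74  0.96 -0.33]
K 102 [ 0.83  0.52 -0.3   1.9   0.21  0.75  2.19]
K -78 [-0.11  0.78  1.01  1.95 -0.85  0.91 -0.01]
mouth 170.7 [ 0.6   0.57 -1.03  2.09  0.67  0.85  2.15]
mouth -9.3 [-0.72  0.42  0.59  2.16 -0.38  0.66 -0.02]
home 170.7 [-0.53  0.53 -0.13  1.84  0.1   0.78  2.27]
home -9.3 [-0.97  0.57  0.45  1.87 -0.34  0.78 -0.49]
tab2 170.7 [-0.57  0.57 -0.16  1.76  0.12  0.81  2.19]
tab2 -9.3 [-0.98  0.61  0.41  1.79 -0.32  0.81 -0.58]
170.7 [518.83431847 191.55382303 299.89067318] 2.4667 338.7611190031204
-9.3 [518.93650241 191.21566581 299.93733356] 2.7667 338.7611190031204
```

```bash
cat > fit.py <<'E'
from h import *
def fit(W,o=(519,191),th=80.7,x0=17.5):
    """carrier pose from slit edges in a near cloud; o = plate centre guess"""
    th=np.radians(th);c0=np.array(o)-x0*np.array([np.cos(th),np.sin(th)])
    for it in range(4):
        ex=np.array([np.cos(th),np.sin(th)]);ey=np.array([-ex[1],ex[0]])
        d=W[...,:2]-c0;X=d@ex;Y=d@ey;Z=W[...,2]
        lip=(Z>24)&(Z<33)&(abs(Y)<38)
        xs=[];ys=[];g=[]
        for x in np.arange(-60,150,6):
            m=lip&(abs(X-x)<3);a=Y[m&(Y>6)];b=Y[m&(Y<-6)]
            if len(a)>8 and len(b)>8:
                i,j=np.percentile(a,3),np.percentile(b,97);xs.append(x);ys.append((i+j)/2);g.append(i-j)
        k,b=np.polyfit(xs,ys,1);c0=c0+b*ey;th+=np.arctan(k)
    pl=(Z>4)&(Z<15)&(abs(Y)<60);lo=np.percentile(X[pl&(X<-140)&(X>-200)],1)
    end=(Z>31)&(abs(Y)<8)&(X>140)&(X<172);top=(Z>4)&(abs(Y)<60)&(X>195)&(X<230)
    hi=np.percentile(X[top],99) if top.any() else np.nan
    print('c0',c0.round(1),'th',np.degrees(th).round(2),'gap',np.median(g).round(1),'n',len(g),'plate x',lo.round(1),hi.round(1),'endwall x',np.percentile(X[end],[3,97]).round(1) if end.any() else None)
    floor=(abs(Y)<10)&(abs(X)<100);print('floor z',np.nanmedian(Z[floor]).round(1),'lips z',np.nanmedian(Z[lip&(abs(Y)>18)]).round(1))
    return c0,th
E
python3 - <<'E'
import pickle;from fit import *
for st,c in pickle.load(open('w.pkl','rb')): print(st['tool_rot'].round(3)[:,1],st['dq'].round(2)); fit(cloud(c,st))
a=pickle.load(open('a.pkl','rb'))
for n in('scene','side'): print(n);fit(cloud(a[n]))
E
```

```text
[-0.987  0.161  0.   ] [-0.  0. -0.  0.  0. -0.  0.]
c0 [514.2 174.1] th 81.0 gap 33.1 n 35 plate x -172.3 207.3 endwall x [162.  170.5]
floor z 412.0 lips z 29.0
[-0.987  0.161  0.   ] [ 0.  0.  0. -0.  0. -0.  0.]
c0 [514.2 174.1] th 81.03 gap 33.2 n 35 plate x -172.7 206.9 endwall x [162.3 170.3]
floor z 412.0 lips z 29.0
sceneTraceback (most recent call last):
  File "<stdin>", line 4, in <module>
  File "fit.py", line 14, in fit
    k,b=np.polyfit(xs,ys,1);c0=c0+b*ey;th+=np.arctan(k)
        ~~~~~~~~~~^^^^^^^^^
    raise TypeError("expected non-empty vector for x")
TypeError: expected non-empty vector for x
```

View pics/w2.png

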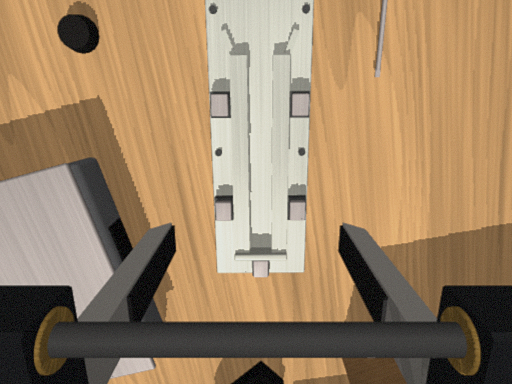

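The picture shows the carrier from above: mouth flare at (262,40), end wall at (261,255), five tabs still up. `move_to` picks whichever half-turn is nearest, so I'll force the opposite yaw with `movej`.

```bash
python3 - <<'E'
from fit import *
q=robot.solve_ik((519,191,300),ori(-9.3))
print(np.round(q,2), np.round(robot.read_state()['qpos'],2))
for g in (-9.3,):
    q=np.array([-1.03,0.16,0.64,1.79,-0.1,1.22,-0.52]); robot.movej(q)
    st=robot.read_state();print(st['tcp_pos'],st['tool_rot'][:,1],st['t'])
    fit(cloud(robot.capture('wrist'),st))
# where are things now?
for n in('scene','side'):
    W=cloud(robot.capture(n));z=W[...,2]
    m=((z>58)&(z<95)&(W[...,0]>400)&(W[...,0]<720)&(W[...,1]<0)&(W[...,1]>-520)).astype(np.uint8)
    k,l,s,_=cv2.connectedComponentsWithStats(m)
    for i in range(1,k):
        if s[i,4]>15: p=W[l==i];t=p[p[:,2]>p[:,2].max()-5];r=cv2.minAreaRect(t[:,:2].astype(np.float32));print(n,np.round(r[0]),np.round(r[1]),round(r[2]))
E
```

```text
[-0.62  0.15  0.18  1.77 -0.03  1.22  2.54] [-0.63  0.15  0.18  1.77 -0.03  1.22  2.54]
[519.30406137 192.483932   301.92085816] [ 0.98762882 -0.15674473  0.00451739] 5.5083
c0 [513.8 174.1] th 81.21 gap 33.2 n 35 plate x -176.0 207.0 endwall x [162.9 171.7]
floor z 414.3 lips z 29.1
scene [ 586. -148.] [44. 28.] 14
scene [ 456. -388.] [16. 13.] 68
scene [ 587. -247.] [43. 28.] 21
scene [ 685. -180.] [26. 46.] 77
scene [ 583. -373.] [45. 25.] 10
scene [ 580. -476.] [28. 45.] 23
side [ 583. -149.] [43. 27.] 15
side [ 683. -181.] [27. 43.] 78
side [ 585. -249.] [43. 27.] 23
side [ 582. -373.] [44. 26.] 9
side [ 453. -390.] [16. 16.] 0
side [ 579. -476.] [26. 45.] 23
```

Carrier pose is (514.0, 174.1) at 81.1°, and both yaws agree. Now I'll load weight one.

```bash
cat >> h.py <<'E'
C0=np.array([514.0,174.1]);TH=81.1
EX=np.array([np.cos(np.radians(TH)),np.sin(np.radians(TH))]);EY=np.array([-EX[1],EX[0]])
def cw(x,y,z): return np.r_[C0+x*EX+y*EY,z]
def wc(p): d=np.asarray(p)[:2]-C0; return np.array([d@EX,d@EY])
def tops(zlo=58,ymax=60):
    """grey tall things: list of (mean xy, heading of long side, zmax), scene+side merged"""
    R=[]
    for n in('scene','side'):
        c=robot.capture(n);W=cloud(c);z=W[...,2];col=c['color'].astype(int)
        m=((z>zlo)&(z<96)&(W[...,0]>380)&(W[...,0]<760)&(W[...,1]<ymax)&(W[...,1]>-540)&(np.ptp(col,axis=2)<28)).astype(np.uint8)
        k,l,s,_=cv2.connectedComponentsWithStats(m)
        for i in range(1,k):
            if s[i,4]<40: continue
            p=W[l==i];t=p[p[:,2]>p[:,2].max()-5];(c_,(a,b),an)=cv2.minAreaRect(t[:,:2].astype(np.float32))
            an=an if a>b else an-90
            R.append((np.array(c_),(an+90)%180-90,p[:,2].max(),n))
    return R
def merged():
    R=tops();S=[r for r in R if r[3]=='side'];out=[]
    for r in [r for r in R if r[3]=='scene']:
        q=min(S,key=lambda q:np.linalg.norm(q[0]-r[0]),default=None)
        if q and np.linalg.norm(q[0]-r[0])<15: out.append(((r[0]+q[0])/2,(r[1]+q[1])/2,r[2]))
    return out
def say(tag): 
    s=robot.read_state();print(tag,'t',round(s['t'],1),'tcp',s['tcp_pos'].round(1),'carrier',wc(s['tcp_pos']).round(1),'gap',round(s['finger_gap'],3),'grip',round(s['gripper_force'],1),'F',s['ft_force'].round(1));return s
def pick(xy,heading,zt=34):
    robot.ungrasp(); o=ori(heading-90)
    robot.move_to(np.r_[xy,150],o); robot.move_linear(np.r_[xy,zt],speed=120)
    robot.grasp(); say('gripped'); robot.move_linear(np.r_[xy,160],speed=150); return say('lifted')
def load(zt=34,xend=150,f=12):
    o=ori(TH-90); robot.move_to(cw(-150,0,160),o); robot.move_linear(cw(-150,0,zt+18),speed=150)
    robot.dwell(.2); print('touch',robot.move_linear(cw(-150,0,zt+7),speed=15,until_force=5)); s=say('down')
    z=s['tcp_pos'][2]+.4
    robot.move_linear(cw(-150,0,z),speed=20); robot.dwell(.2)
    print('stop',robot.move_linear(cw(xend,0,z),speed=60,until_force=f)); return say('slid')
def leave():
    robot.ungrasp(); p=robot.read_state()['tcp_pos']; robot.move_linear(np.r_[p[:2],170],speed=150)
E
python3 - <<'E'
from h import *
M=merged();[print(np.round(m[0],1),round(m[1],1),round(m[2])) for m in M]
w=max((m for m in M if m[2]<80),key=lambda m:m[0][1])
s=pick(w[0],w[1])
if s['finger_gap']>.15: load()
E
```

```text
[ 584.9 -150.6] 19.1 73
[ 457.3 -389.3] -29.3 91
[ 585.3 -248.1] 25.2 72
[ 582.4 -373.3] 9.4 73
gripped t 9.6 tcp [ 584.8 -150.5   34. ] carrier [-309.7 -120.2] gap 0.274 grip 29.9 F [0.3 1.4 1.1]
lifted t 10.6 tcp [ 584.4 -150.4  159.1] carrier [-309.7 -119.7] gap 0.275 grip 29.9 F [ 0.2  0.4 -5.3]
touch True
down t 13.0 tcp [490.8  26.   43.7] carrier [-149.9   -0. ] gap 0.271 grip 30.0 F [0.8 0.3 3.7]
stop True
slid t 17.8 tcp [535.6 312.   43.9] carrier [139.5  -0. ] gap 0.275 grip 30.0 F [-1.6 -1.9  6.2]
```

```bash
python3 - <<'E'
from h import *
leave()
M=merged();[print(np.round(m[0],1),round(m[1],1),round(m[2])) for m in M]
w=max((m for m in M if m[2]<80),key=lambda m:m[0][1])
s=pick(w[0],w[1])
if s['finger_gap']>.15:
    s=load(xend=105)
E
```

```text
[ 455.5 -389.3] -14.2 91
[ 585.4 -249.3] 22.6 73
[ 583.  -374.1] 11.2 72
gripped t 24.4 tcp [ 585.3 -249.2   34. ] carrier [-407.2 -136. ] gap 0.275 grip 30.0 F [0.3 0.8 0. ]
lifted t 25.4 tcp [ 585.  -248.9  159.1] carrier [-406.9 -135.5] gap 0.275 grip 30.0 F [-0.1  0.1 -3.4]
touch True
down t 28.1 tcp [490.8  26.   43.7] carrier [-1.499e+02  1.000e-01] gap 0.273 grip 30.0 F [ 0.1 -0.2  4.7]
stop True
slid t 32.1 tcp [528.  263.5  44. ] carrier [90.5 -0. ] gap 0.276 grip 30.0 F [-1.3 -1.5  6.4]
```

```bash
python3 - <<'E'
from h import *
leave()
M=merged();[print(np.round(m[0],1),round(m[1],1),round(m[2])) for m in M]
w=max((m for m in M if m[2]<80),key=lambda m:m[0][1])
s=pick(w[0],w[1])
if s['finger_gap']>.15:
    s=load(xend=55)
    leave()
    for n in('scene','side'):   # keeper foot heading
        W=cloud(robot.capture(n));z=W[...,2]
        m=(z>5)&(z<15)&(np.hypot(W[...,0]-456,W[...,1]+389)<75)
        print(n,cv2.minAreaRect(W[m][:,:2].astype(np.float32)))
    robot.move_to((530,-350,280),ori(-78));st=robot.read_state();c=robot.capture('wrist');W=cloud(c,st);z=W[...,2]
    m=(z>5)&(z<15)&(np.hypot(W[...,0]-456,W[...,1]+389)<75);print('wrist',m.sum(),cv2.minAreaRect(W[m][:,:2].astype(np.float32)) if m.any() else '')
    cv2.imwrite('pics/k.png',c['color'][:,:,::-1])
    [print(np.round(q[0],1),round(q[1],1),round(q[2])) for q in merged()]
    c=robot.capture('scene')['color'];cv2.imwrite('pics/c3.png',cv2.resize(c[120:220,200:380,::-1],None,fx=4,fy=4,interpolation=cv2.INTER_CUBIC))
E
```

```text
[ 455.7 -389.3] 39.5 91
[ 582.6 -374.5] 10.3 73
gripped t 39.0 tcp [ 582.6 -374.4   34. ] carrier [-531.3 -152.6] gap 0.273 grip 30.0 F [-0.3  0.4  0. ]
lifted t 40.0 tcp [ 582.2 -374.   159. ] carrier [-531.  -152.2] gap 0.273 grip 30.0 F [-0.5  0.1 -2.6]
touch True
down t 43.1 tcp [490.8  25.9  43.7] carrier [-150.    0.] gap 0.275 grip 30.0 F [-0.5  0.2  4.1]
stop True
slid t 46.4 tcp [520.3 214.3  44. ] carrier [40.7  0. ] gap 0.27 grip 30.0 F [-0.7 -2.2  7.3]
scene ((442.9884033203125, -439.4803161621094), (43.897613525390625, 54.46136474609375), 12.041958808898926)
side ((426.16033935546875, -428.63128662109375), (53.75621032714844, 99.7738265991211), 67.2452392578125)
wrist 780 ((433.85693359375, -443.21673583984375), (60.86316680908203, 52.50014114379883), 12.337983131408691)
[ 434.  -443.7] 6.3 92
```

View pics/k.png

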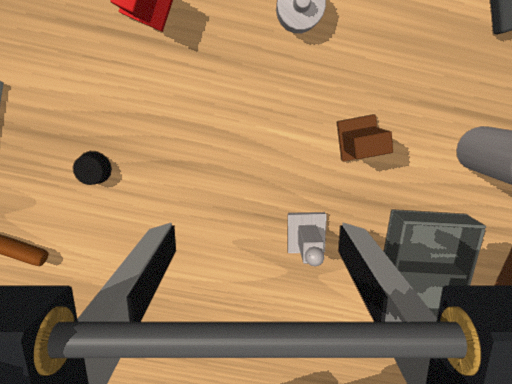

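View pics/c3.png

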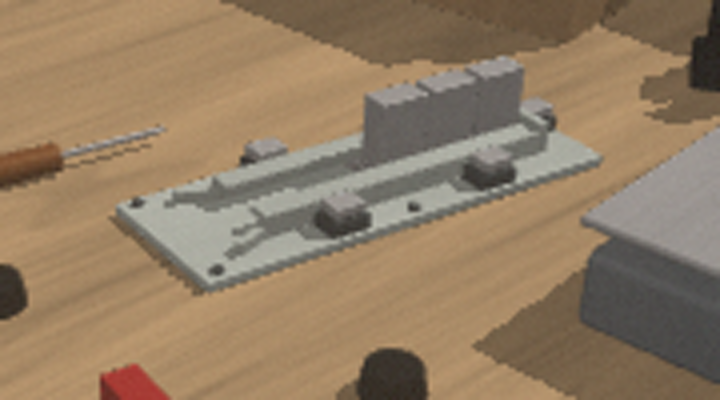

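The carrier crop shows three weights in a closed row against the end wall, with all tabs up. The wrist picture shows the keeper at (307,235), so it was knocked to about (434,-443.5), heading 12.3°. Now I'll fetch it.

```bash
python3 - <<'E'
from h import *
M=merged();[print(np.round(m[0],1),round(m[2])) for m in M]
k=M[0][0]
if np.hypot(*(k-[434,-443.5]))<6:
    s=pick(k,12.3)
    if s['finger_gap']>.15:
        load(xend=0,f=20); leave()
        c=robot.capture('scene');cv2.imwrite('pics/c4.png',cv2.resize(c['color'][120:220,200:380,::-1],None,fx=4,fy=4,interpolation=cv2.INTER_CUBIC))
        for n in('scene','side'):
            W=cloud(robot.capture(n));d=W[...,:2]-C0;X,Y,Z=d@EX,d@EY,W[...,2]
            m=(Z>77)&(Z<84)&(abs(Y)<20)&(abs(X)<200);print(n,'weights x',np.percentile(X[m],[1,99]).round(1),'y',Y[m].mean().round(1))
            m=(Z>88)&(Z<105)&(abs(Y)<30)&(abs(X)<200);print('knob',X[m].mean().round(1),Y[m].mean().round(1))
E
```

```text
[ 434.3 -443.5] 91
gripped t 54.1 tcp [ 434.3 -443.4   34. ] carrier [-622.4  -16.8] gap 0.276 grip 30.0 F [-0.8  0.8  0.7]
lifted t 55.1 tcp [ 434.1 -443.   159.2] carrier [-622.   -16.6] gap 0.275 grip 30.0 F [ 0.3 -0.2 -3. ]
touch True
down t 58.5 tcp [490.8  26.   43.7] carrier [-149.9    0. ] gap 0.278 grip 30.0 F [0.6 0.2 4.5]
stop True
slid t 61.0 tcp [512.1 162.1  44.1] carrier [-12.1  -0. ] gap 0.277 grip 30.0 F [-1.2 -2.9  7.3]
scene weights x [-30.2 156.4] y -4.4
knob -19.2 -6.0
side weights x [-30.9 157.9] y -0.1
knob -21.2 -0.5
```

View pics/c4.png

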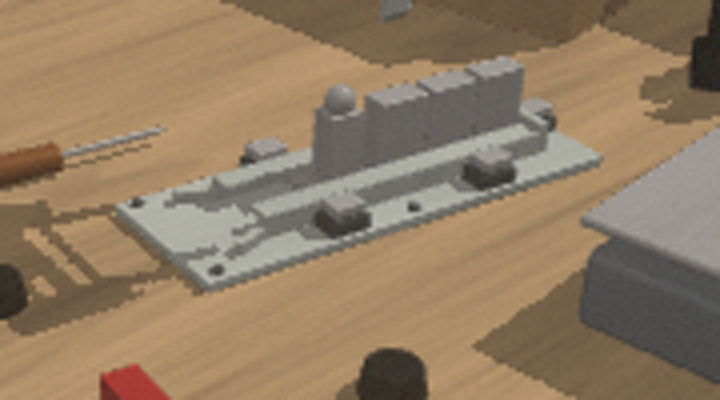

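The picture shows the keeper in line behind three weights, all upright. I'll check the row's spacing from above.

```bash
python3 - <<'E'
from h import *
robot.move_to(cw(40,0,330),ori(TH-90)); robot.dwell(.2)
st=robot.read_state();c=robot.capture('wrist');W=cloud(c,st);d=W[...,:2]-C0;X,Y,Z=d@EX,d@EY,W[...,2]
cv2.imwrite('pics/top.png',c['color'][:,:,::-1])
m=(Z>74)&(Z<86)&(abs(Y)<22)&(X>-60)&(X<200)
h,e=np.histogram(X[m],np.arange(-40,175,2));print([(int(a),int(b)) for a,b in zip(e,h) ])
for x in (140,90,40): k=m&(abs(X-x)<20);print(x,'y',np.percentile(Y[k],[3,97]).round(1))
k=(Z>88)&(Z<105)&(abs(Y)<30)&(abs(X)<100);print('knob',np.percentile(X[k],[2,50,98]).round(1),Y[k].mean().round(1),'end',np.percentile(X[(Z>32)&(Z<40)&(abs(Y)<28)&(X>150)&(X<180)],[3,97]))
E
```

```text
[(-40, 0), (-38, 0), (-36, 0), (-34, 0), (-32, 8), (-30, 8), (-28, 5), (-26, 2), (-24, 3), (-22, 1), (-20, 1), (-18, 1), (-16, 2), (-14, 7), (-12, 6), (-10, 17), (-8, 22), (-6, 32), (-4, 37), (-2, 7), (0, 0), (2, 0), (4, 0), (6, 0), (8, 0), (10, 0), (12, 0), (14, 0), (16, 18), (18, 24), (20, 37), (22, 23), (24, 37), (26, 23), (28, 36), (30, 24), (32, 36), (34, 26), (36, 34), (38, 34), (40, 25), (42, 39), (44, 21), (46, 40), (48, 21), (50, 38), (52, 27), (54, 34), (56, 38), (58, 35), (60, 8), (62, 0), (64, 0), (66, 35), (68, 26), (70, 42), (72, 24), (74, 39), (76, 41), (78, 22), (80, 42), (82, 29), (84, 34), (86, 42), (88, 22), (90, 41), (92, 42), (94, 21), (96, 42), (98, 41), (100, 21), (102, 42), (104, 42), (106, 21), (108, 41), (110, 0), (112, 0), (114, 0), (116, 40), (118, 42), (120, 20), (122, 42), (124, 42), (126, 42), (128, 21), (130, 42), (132, 42), (134, 41), (136, 22), (138, 42), (140, 42), (142, 44), (144, 22), (146, 44), (148, 44), (150, 44), (152, 34), (154, 32), (156, 44), (158, 40), (160, 0), (162, 0), (164, 0), (166, 0), (168, 0), (170, 0), (172, 0)]
140 y [-13.5  10.5]
90 y [-13.9  10.8]
40 y [-13.1  11.2]
knob [-26.3 -14.8  -5.7] -1.3 end [163.58374283 179.46218036]
```

View pics/top.png

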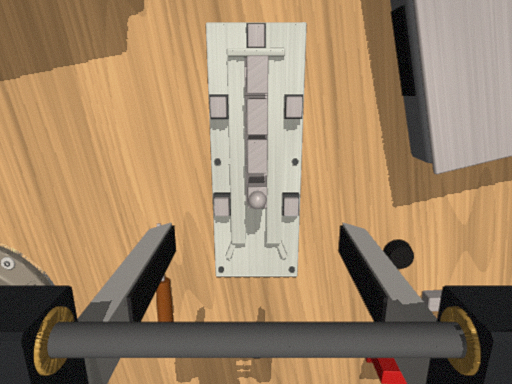

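The top view shows weights at x≈138, 88, 38 and the keeper at ≈-16.5. With the roughly 2 mm edge bias, these match 140, 90, 40 and -15, so the row is closed and centred. Now I'll press the tabs with shut fingers.

```bash
python3 - <<'E'
from h import *
robot.grasp()
for n,(x,y) in enumerate([(-45,53.5),(100,53.5),(190,0),(100,-53.5),(-45,-53.5)]):
    robot.move_to(cw(x,y,150),ori(TH-90)); robot.move_linear(cw(x,y,45),speed=120); robot.dwell(.2)
    r=robot.move_linear(cw(x,y,24),speed=20,until_force=18); s=say(f'tab{n} {r}')
    robot.move_linear(cw(x,y,150),speed=150)
robot.move_to(cw(40,0,330),ori(TH-90)); robot.dwell(.2)
st=robot.read_state();c=robot.capture('wrist');W=cloud(c,st);d=W[...,:2]-C0;X,Y,Z=d@EX,d@EY,W[...,2]
for x,y in [(-45,52),(100,52),(190,0),(100,-52),(-45,-52)]:
    print('tab z',np.median(Z[(abs(X-x)<8)&(abs(Y-y)<6)]).round(1))
m=(Z>74)&(Z<86)&(abs(Y)<22)&(X>-60)&(X<200);h,e=np.histogram(X[m],np.arange(-40,175,2));print('edges',e[1:][np.diff((h>3).astype(int),prepend=0)!=0])
cv2.imwrite('pics/end.png',cv2.resize(c['color'][0:290,180:330,::-1],None,fx=2,fy=2))
E
```

```text
tab0 True t 68.6 tcp [454.2 137.9  26.1] carrier [-45.   53.5] gap 0.006 grip 9.2 F [-4.2 -0.6 18.5]
tab1 True t 72.3 tcp [476.7 281.2  26.2] carrier [100.   53.5] gap 0.002 grip 6.8 F [-3.3 -0.6 14.1]
tab2 True t 75.9 tcp [543.4 361.8  26.2] carrier [190.   0.] gap 0.002 grip 5.2 F [-3.5 -0.3 10.7]
tab3 True t 79.5 tcp [582.3 264.6  26.2] carrier [100.  -53.5] gap 0.003 grip 5.3 F [-2.  -0.9 10.1]
tab4 True t 83.2 tcp [560.  121.3  26.2] carrier [-45.  -53.6] gap 0.006 grip 6.4 F [-4.2  0.1 13.2]
tab z 26.3
tab z 26.0
tab z 26.1
tab z 26.1
tab z 26.2
edges [-30 -22 -14   0  18  62  66 112 118 162]
```

All five tabs read 26 mm (fully down), the row is unchanged and the arm is clear.

```bash
python3 -c "
from station import robot
print(robot.sign_off())"
```

```text
the job is handed in; nothing more can be done
None
```

The job is handed in with no verdict returned: three zinc weights and the keeper are in one closed row at the closed end, all five tabs measure fully down, and I didn't touch the hammer.

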